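# Weigh the vial from the back of the bottle lane

## Task

The small vial at the back of the grey bottle lane has to go on the pocket balance. First move the beaker and the pot that stand in front of it into the small metal tray and leave the vial alone until both stand there; then stand the vial on the middle of the balance's weighing plate; then put the beaker and the pot back in the lane, each centred on the very ring it came from. Keep all three upright throughout, and do not disturb the pipette or the red-lidded cup.

Things in the scene. Friction and masses are not known exactly. Their poses are not given: they have to be found in the camera images.
- vial: small brown glass vial with a ribbed white screw cap, loose, 25 mm across and 48 mm tall (cap from 35 mm up, 21 mm across), about 18 g; origin at the centre of its underside, z up its axis. It always stands at the back (+x) end of the lane.
- beaker: tall clear open glass beaker, loose, 55 mm across at the rim (50 mm at the foot) and 118 mm tall, walls can be gripped from outside, about 90 g; origin at the centre of its underside, z up its axis. It stands on the front or the middle ring of the lane.
- pot: white plastic pot with a ribbed white screw lid and a yellow label band, loose, body 62 mm across, lid 59 mm across from 88 mm up to its top at 104 mm, about 160 g; origin at the centre of its underside, z up its axis. It stands on the ring of the lane that the beaker does not.
- lane: fixed grey bottle lane, 210 mm (its x) by 88 mm (its y): base plate with upper face 6 mm above the worktop, a 4 mm thick, 42 mm tall side panel along each long side, 80 mm clear between them, ends open. Flat white rings mark the places on its centre line: x = -67 mm (front), +3 mm (middle), +67 mm (back, the vial's). Origin at the centre of the underside, x toward the back end, z up.
- small_tray: fixed shallow metal tray, 200 mm (its x) by 104 mm (its y) outside, rim 14 mm high, walls 3 mm thick, bare floor 3 mm above the worktop; the beaker and the pot fit side by side along its length. Origin at the centre of its underside, z up.
- balance: fixed black pocket balance, 66 mm (its x) by 118 mm (its y), upper face 13 mm above the worktop; its bare metal weighing plate (about 58 mm square) is centred at y = +22 mm, the other end carries a small display and keys. Origin at the centre of the underside, z up.
- micropipette: white pipette with a blue button, lying near the front edge of the worktop, 229 mm long along its y, 29 mm high, bystander; origin at the middle of its underside.
- sample_cup: white sample cup with a red screw lid, 70 mm across and 72 mm tall, bystander left of the work, beside the wall; origin at the centre of its underside.

How it is judged (in metres and radians):
On the way, in this order (a step that is already met when the one before it is completed fails the run):
1. the beaker and the pot both stand released in the small tray, the vial still at its place in the lane (x of beaker in the frame of small_tray between -0.09 and 0.09 m and y of beaker in the frame of small_tray between -0.04 and 0.04 m and z of beaker in the frame of small_tray between -0.002 and 0.008 m and angle between each of beaker, pot's own z axis and vertical below 0.1 rad and linear speed of each of beaker, pot below 0.02 m/s and contact force between each of beaker, pot and the fingers below 0.3 N and x of pot in the frame of small_tray between -0.09 and 0.09 m and y of pot in the frame of small_tray between -0.04 and 0.04 m and z of pot in the frame of small_tray between -0.002 and 0.008 m and distance of vial from where it was at the start of the episode below 0.03 m), for 0.2 s.
2. the vial stands released on the middle of the weighing plate while the beaker and the pot still stand in the tray (x of vial in the frame of balance between -0.015 and 0.015 m and y of vial in the frame of balance between 0.007 and 0.037 m and z of vial in the frame of balance between 0.009 and 0.017 m and angle between each of vial, beaker, pot's own z axis and vertical below 0.1 rad and linear speed of each of vial, beaker, pot below 0.02 m/s and contact force between each of vial, beaker, pot and the fingers below 0.3 N and x of beaker in the frame of small_tray between -0.09 and 0.09 m and y of beaker in the frame of small_tray between -0.04 and 0.04 m and z of beaker in the frame of small_tray between -0.002 and 0.008 m and x of pot in the frame of small_tray between -0.09 and 0.09 m and y of pot in the frame of small_tray between -0.04 and 0.04 m and z of pot in the frame of small_tray between -0.002 and 0.008 m), for 0.2 s.
At the end, for the whole second after the job is handed in: The vial stands upright on the weighing plate, within 15 mm of its middle along each of the balance's axes; the beaker and the pot stand upright in the lane within 15 mm of where each stood at the start; all three are released and at rest (x of vial in the frame of balance between -0.015 and 0.015 m and y of vial in the frame of balance between 0.007 and 0.037 m and z of vial in the frame of balance between 0.009 and 0.017 m and angle between each of vial, beaker, pot's own z axis and vertical below 0.1 rad and linear speed of each of vial, beaker, pot below 0.02 m/s and contact force between each of vial, beaker, pot and the fingers below 0.3 N and distance of each of beaker, pot from where it was at the start of the episode below 0.015 m); the robot touches nothing.
It fails at once if the vial, the beaker or the pot is tipped over (angle between any of vial, beaker, pot's own z axis and vertical above 0.5 rad).
It fails at once if the pipette is disturbed (moved by more than 25 mm) (distance of micropipette from where it was at the start of the episode above 0.025 m).
It fails at once if the red-lidded cup is disturbed (moved by more than 25 mm) (distance of sample_cup from where it was at the start of the episode above 0.025 m).
It also fails if it takes over 118 s, if anything falls off the work surface, if the arm or the gripper's body presses on something with over 40 N, if the wrist force passes 120 N, or if a joint passes its speed limit or range.

## Robot

A 6-joint arm with a two-finger parallel gripper is mounted at the origin on a cart in front of the work surface, level with it; the furniture and walls round the work are solid. World frame = base frame: x ahead of the robot, y to its left, z up, the work surface at z = 0. Lengths are in mm, angles in degrees, forces in N, time in s.
With the tool pointing down it reaches from about 350 to 850 mm from the base axis. Payload 8.1 kg.
Tool frame: the origin (TCP) lies on the front face of the gripper's body, between the roots of the fingers; the fingertips stand r.finger_overhang ahead of it and the grasp point (between the pads) lies 54 mm ahead of it (r.finger_overhang is the distance from the TCP to the fingertips, in mm); y points along the fingers, z is the direction in which the jaws open and shut, and the axes are right-handed (so a half turn about y gives the same grasp; the last joint's range is limited). The gripper opens to 85 mm and grips with 20 to 120 N. Pads are 22 mm wide; open, the fingers measure 114 mm over their backs; the gripper's body (76 mm by 85 mm) begins 54 mm behind the grasp point. The pads swing forward as they close: fully open they stand 13 mm farther back than shut.
Start: joints at [-68.721, 7.471, 85.268, -0, 87.261, -4.893], TCP at [264.667, -538.477, 303.892] pointing down, gripper open.
Joint ranges: [-169.43, 169.43], [-51.17, 129.36], [1.28, 143.12], [-76.62, 256.62], [0, 156.53], [-152.29, 152.29]. Speed limits (degrees/s): [136.94, 136.94, 159.86, 180, 180, 180].

## Interface

Orientations are given as [roll, pitch, yaw] about the fixed x, y, z axes, in that order (R = Rz(yaw) Ry(pitch) Rx(roll)).
In Python, from bench import r gives the robot as it stands. The module is installed in compiled form; this text tells all that it offers.
- The arm moves only by the tool arm_command, never from a script. Its argument "increments" is a list of rows, each a list of 6 numbers: the shift along the tool's x, y, z in m, then the turn, a rotation vector about the tool's x, y, z in rad. In form: [[tx, ty, tz, wx, wy, wz], ...]. A call has exactly 10 rows; each row is the pose to reach, as a shift and turn from the pose commanded when the call began, along the tool's axes at that moment; what a row does not reach only later rows make up. A row lasts 1/8 s, in which the tool goes at most 62.5 mm and 10.7 degrees, less where a joint would pass 70% of its speed; a pose out of reach is approached as far as the arm can. A call with a gripper value outside its range is refused whole. "jaw" is the gripper's target within -1 to 1 (shut at 1, half-way at 0, fully open at -1), set as the call begins (left out, the last holds). The fingers move at their own pace and stop on an object; "force" is the grip in N (left out, the last holds). Time passes only in rows, so rows that repeat a pose let the fingers close, or fill a call up. It gives the time, the measured TCP pose, the force and the opening at its end, in the units of the state.
- r.sense(): the state, without advancing time (a new reading comes with each control period).
- r.snapshot(name): name is "scene" or "top" or "wrist"; returns the picture (384x512x3 uint8, red, green, blue); there is no depth.
- r.camera_model(name): a dict with "intrinsics" (3x3 intrinsics, pixels), "cam_to_world" (4x4, takes a point from camera to world coordinates). Camera axes: x right, y down, z forward; pixel columns grow to the right and rows downward; lengths in mm; the calibration is good to about 2 mm. A picture is of the moment at which its call begins: read the wrist's pose just before it. camera_model takes no time and is no camera call; for the wrist camera it gives the pose at the moment of the call.
- r.hand_in(): hands the job in, once; it reports no verdict.
Trained networks look in the newest picture that a camera, given by its name, has taken for a name from the list of things; names that differ only in an ending like _2 or _b are one class to them, and where a whole thing is asked for, a point or a joint stands for the part that bears it (a point fixed in the world has none). Each returns a list of dicts, best first, with "conf" (0 to 1); they miss things now and then, are a little off and sometimes report something else, mostly with a low value. They report only what shows in the picture. A call takes as long as a camera call.
- r.trace(camera, target): "mask" (384x512 bool, what is visible of it) and "position" ([column, row] in pixels, amid what is visible of it).
- r.spot_point(camera, target): "position" ([column, row] in pixels: a listed point, or the origin of a listed thing).
The state is a dict: "time": time; "joint_pos": joint angles; "qd": joint speeds; "joint_efforts": joint torques, N m; "tool_pos": TCP position; "tcp_rot": TCP orientation; "ft_force": force on the tool from outside, world axes, zero at the start; "wrist_torque": the same for the moment, N m; "finger_gap": finger opening in mm.
Only numpy, scipy, OpenCV 4.12 (cv2) and the standard library are available. Lean on these libraries where they do the work, as an engineer would, in place of code of your own. Each camera call takes 0.05 s, during which the arm holds its last target.

## Working session

There is one attempt and no reset: what is moved stays moved. The work goes in short steps, Python scripts to look and compute and a tool call to move; the robot and the scene stay as the last step left them, time stands still between calls to the robot, and variables do not carry over. Pictures are saved under pics/ and viewed, and the job is handed in when it is done.

Besides the shell and the picture viewer there is one more tool, called as a command line: name --pt "numbers of a row" for each row, then --argument value for the rest. arm_command: Moves the arm, as the interface text tells. Its arguments: {"type":"object","properties":{"increments":{"type":"array","items":{"type":"array","items":{"type":"number"}}},"jaw":{"type":"number"},"force":{"type":"number"}},"required":["increments"]}

```bash
mkdir -p pics; cat > h.py <<'E'
from bench import r
import numpy as np, cv2
def save(name,fn):
    im=r.snapshot(name); cv2.imwrite('pics/'+fn,im[:,:,::-1]); return im
E
python3 - <<'E'
from h import *
s=r.sense(); print(s, r.finger_overhang)
for c in ['scene','top','wrist']:
    save(c,c+'0.png'); m=r.camera_model(c); print(c,np.round(m['intrinsics'],1).tolist(),np.round(m['cam_to_world'],3).tolist())
print(r.sense()['time'])
E
```

```text
{'time': 0.0, 'joint_pos': array([-6.87215089e+01,  7.51365241e+00,  8.53300426e+01, -1.15747087e-03,
        8.72609396e+01, -4.89332318e+00]), 'qd': array([ 0.09713212,  0.08732948, -0.03335917, -0.06195189, -0.00446226,
       -0.07857999]), 'joint_efforts': array([ 5.49596207e-04, -5.69404328e+01, -5.00543797e+01, -1.53887404e-04,
        1.46918610e-02, -6.08705491e-06]), 'tool_pos': array([ 264.49895521, -538.08907417,  302.85216434]), 'tcp_rot': array([-9.01043519e+01,  7.77358469e-03, -1.53828136e+02]), 'ft_force': array([-0.65882857,  0.65946333,  0.03420229]), 'wrist_torque': array([ 0.00267763, -0.01819761, -0.02607581]), 'finger_gap': 85.74197729825977} 72.6
scene [[469.9, 0.0, 259.0], [0.0, 469.9, 185.1], [0.0, 0.0, 1.0]] [[0.384, 0.717, -0.582, 1273.541], [0.923, -0.292, 0.25, -161.311], [0.009, -0.633, -0.774, 1009.048], [0.0, 0.0, 0.0, 1.0]]
top [[497.6, 0.0, 252.0], [0.0, 497.6, 195.5], [0.0, 0.0, 1.0]] [[-0.019, -0.986, 0.163, 298.079], [-1.0, 0.019, 0.003, 123.684], [-0.006, -0.163, -0.987, 1377.473], [0.0, 0.0, 0.0, 1.0]]
wrist [[295.7, 0.0, 256.0], [0.0, 295.7, 199.4], [0.0, 0.0, 1.0]] [[0.44, -0.852, -0.285, 337.358], [-0.898, -0.418, -0.138, -503.287], [-0.001, 0.316, -0.949, 372.662], [0.0, 0.0, 0.0, 1.0]]
0.15
```

View pics/scene0.png

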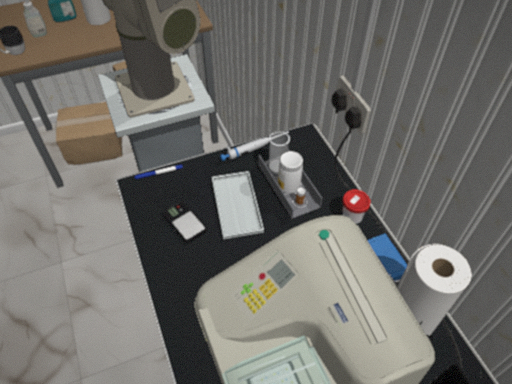

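View pics/top0.png

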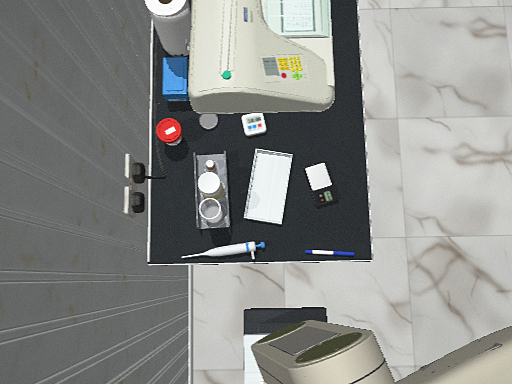

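```bash
cat >> h.py <<'E'
def ray(cam,px,M=None):
    m=M or r.camera_model(cam); K=m['intrinsics'];T=m['cam_to_world']
    d=T[:3,:3]@np.linalg.inv(K)@np.array([px[0],px[1],1.]); return T[:3,3],d/np.linalg.norm(d)
def atz(cam,px,z,M=None):
    o,d=ray(cam,px,M); return o+d*(z-o[2])/d[2]
def tri(rays):
    A=0;b=0
    for o,d in rays:
        P=np.eye(3)-np.outer(d,d);A=A+P;b=b+P@o
    x=np.linalg.solve(A,b); return x,[np.linalg.norm((np.eye(3)-np.outer(d,d))@(x-o)) for o,d in rays]
def proj(cam,p,M=None):
    m=M or r.camera_model(cam); T=np.linalg.inv(m['cam_to_world']); c=T[:3,:3]@np.array(p)+T[:3,3]; q=m['intrinsics']@c; return q[:2]/q[2]
E
python3 - <<'E'
from h import *
for t in ['vial','beaker','pot','lane','small_tray','balance','micropipette','sample_cup']:
    R=[]
    for c in ['top','scene']:
        q=r.spot_point(c,t); print(t,c,[(np.round(a['position'],1).tolist(),round(a['conf'],2)) for a in q[:3]])
        if q: R.append(ray(c,q[0]['position']))
    if len(R)==2: x,e=tri(R); print('   ',np.round(x,1),np.round(e,1))
print(r.sense()['time'])
E
```

```text
vial top [([211.8, 166.9], 0.43)]
vial scene [([298.2, 202.1], 0.44)]
    [6.098e+02 2.398e+02 2.000e-01] [0.4 0.4]
beaker top [([210.9, 216.2], 0.7)]
beaker scene [([276.0, 169.3], 0.59)]
    [469.7 240.8 -13.5] [4.1 4.1]
pot top [([214.0, 188.6], 0.68)]
pot scene [([287.9, 186.6], 0.93)]
    [548.2 235.8  -2.2] [1.4 1.4]
lane top [([211.8, 191.9], 0.91), ([209.7, 185.2], 0.67)]
lane scene [([287.4, 186.3], 0.91), ([288.1, 188.1], 0.32)]
    [540.  241.  -12.3] [0.7 0.7]
small_tray top [([261.9, 187.5], 0.97)]
small_tray scene [([233.1, 202.1], 0.85)]
    [545.   88.5  -1.6] [11.5 11.5]
balance top [([321.0, 182.5], 0.7)]
balance scene [([182.0, 220.3], 0.64), ([288.9, 182.5], 0.56), ([299.6, 203.5], 0.34)]
    [556.6 -67.1  10.2] [1.4 1.4]
micropipette top [([224.1, 252.6], 0.96), ([268.1, 185.4], 0.42)]
micropipette scene [([297.9, 203.3], 0.42), ([276.3, 168.3], 0.37)]
    [ 409.7  283.6 -272.7] [65.5 65.5]
sample_cup top [([173.5, 135.3], 0.68)]
sample_cup scene [([352.4, 216.6], 0.98)]
    [705.8 350.8  -1.5] [1.1 1.1]
0.95
```

The top and scene views show the beaker on the front ring (top px ≈ 210,210) and the pot in the middle (209,183). The vial is at the back (210,163), the tray at (269,187) and the balance at (321,183). Next I'll move the wrist camera over the work area for precise measurements.

```bash
cat >> h.py <<'E'
from scipy.spatial.transform import Rotation as Ro
def plan(xyz,yaw,frm=None):
    """increment from pose frm (xyz,yaw) or measured"""
    s=r.sense()
    if frm is None: p=s['tool_pos'];y0=s['tcp_rot'];R0=Ro.from_euler('xyz',y0,degrees=True)
    else: p=np.array(frm[:3]);R0=Ro.from_euler('xyz',[-90,0,frm[3]],degrees=True)
    R1=Ro.from_euler('xyz',[-90,0,yaw],degrees=True)
    print('t',round(s['time'],2),'inc',np.round(R0.inv().apply(np.array(xyz)-p)/1000,4).tolist(),np.round((R0.inv()*R1).as_rotvec(),4).tolist())
def st():
    s=r.sense(); print(round(s['time'],2),np.round(s['tool_pos'],1),np.round(s['tcp_rot'],2),np.round(s['ft_force'],1),round(s['finger_gap'],1))
E
python3 - <<'E'
from h import *
plan([500,110,340],180,[264.667,-538.477,303.892,-153.83])
E
```

```text
t 0.95 inc [-0.4972, -0.0361, -0.4782] [-0.0, 0.4568, -0.0]
```

arm_command --pt "-0.05 -0.005 -0.048 0 0.046 0" --pt "-0.1 -0.01 -0.096 0 0.092 0" --pt "-0.15 -0.015 -0.144 0 0.138 0" --pt "-0.19 -0.02 -0.183 0 0.184 0" --pt "-0.23 -0.023 -0.222 0 0.23 0" --pt "-0.27 -0.026 -0.26 0 0.276 0" --pt "-0.31 -0.028 -0.298 0 0.322 0" --pt "-0.35 -0.03 -0.337 0 0.368 0" --pt "-0.39 -0.032 -0.375 0 0.414 0" --pt "-0.43 -0.034 -0.414 0 0.457 0"

```text
time: 2.2
tool_pos: [468.3, 24.6, 338.3]
tcp_rot: [-90.0, 0.1, 179.9]
ft_force: [0.6, -0.7, 0.8]
finger_gap: 85.6
```

```bash
python3 - <<'E'
from h import *
st(); plan([500,110,340],180)
E
```

```text
2.2 [468.3  24.6 338.3] [-8.9990e+01  6.0000e-02  1.7991e+02] [ 0.6 -0.7  0.8] 85.6
t 2.2 inc [-0.0315, -0.0017, -0.0855] [-0.0002, -0.0016, -0.0011]
```

```bash
python3 - <<'E'
from h import *
import pickle
def view(tag):
    M=r.camera_model('wrist'); im=save('wrist','w_%s.png'%tag); pickle.dump(M,open('M_%s.pkl'%tag,'wb'))
    print(M['cam_to_world'][:3,3])
    for t in ['vial','beaker','pot','lane','small_tray','balance']:
        q=r.spot_point('wrist',t); print(t,[(np.round(a['position'],1).tolist(),round(a['conf'],2)) for a in q[:2]])
        if q: print('   ',np.round(atz('wrist',q[0]['position'],{'vial':6,'beaker':6,'pot':6}.get(t,0),M),1))
view('a')
E
```

```text
[549.36822745  23.61158186 408.00119343]
vial [([75.5, 49.2], 0.63)]
    [610.3 244.3   6. ]
beaker [([100.3, 155.1], 0.97)]
    [480.1 235.9   6. ]
pot [([87.7, 102.2], 0.89)]
    [548.6 240.6   6. ]
lane [([77.8, 46.6], 0.46)]
    [614.1 244.2   0. ]
small_tray [([208.9, 95.3], 0.59)]
    [556.7  84.6   0. ]
balance [([321.2, 97.1], 0.58)]
    [554.1 -61.7   0. ]
```

View pics/w_a.png

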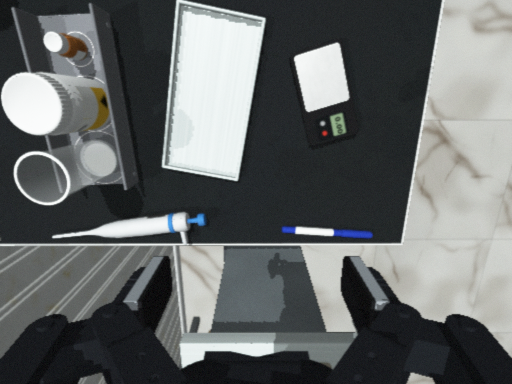

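This view shows the tray (corners px ≈ 178,0 / 266,17 / 239,181 / 163,166), the balance plate (≈ 321,77) and the lane at left. I'll take a second view from further back, over the lane.

```bash
python3 - <<'E'
from h import *
plan([620,150,342],180)
E
```

```text
t 2.55 inc [-0.1521, -0.0042, -0.1285] [-0.0004, -0.0013, 0.0001]
```

arm_command --pt "-0.04 0 -0.03 0 0 0" --pt "-0.08 0 -0.06 0 0 0" --pt "-0.12 0 -0.1 0 0 0" --pt "-0.15 -0.004 -0.125 0 0 0" --pt "-0.15 -0.004 -0.125 0 0 0" --pt "-0.15 -0.004 -0.125 0 0 0" --pt "-0.15 -0.004 -0.125 0 0 0" --pt "-0.15 -0.004 -0.125 0 0 0" --pt "-0.15 -0.004 -0.125 0 0 0" --pt "-0.15 -0.004 -0.125 0 0 0"

```text
time: 3.8
tool_pos: [617.9, 147.6, 342.1]
tcp_rot: [-90.0, 0.0, 180.0]
ft_force: [-0.2, 0.3, 0.7]
finger_gap: 85.1
```

```bash
python3 - <<'E'
from h import *
import pickle
st()
M=r.camera_model('wrist'); im=save('wrist','w_b.png'); pickle.dump(M,open('M_b.pkl','wb'))
Ma=pickle.load(open('M_a.pkl','rb'))
pa={'vial':[75.5,49.2],'beaker':[100.3,155.1],'pot':[87.7,102.2],'small_tray':[208.9,95.3],'balance':[321.2,97.1]}
for t in ['vial','beaker','pot','lane','small_tray','balance']:
    q=r.spot_point('wrist',t); print(t,[(np.round(a['position'],1).tolist(),round(a['conf'],2)) for a in q[:2]])
    if q:
        print('   ',np.round(atz('wrist',q[0]['position'],{'vial':6,'beaker':6,'pot':6}.get(t,0),M),1))
        if t in pa: print('  tri',[np.round(v,1) for v in tri([ray('w',pa[t],Ma),ray('w',q[0]['position'],M)])])
cv2.imwrite('pics/w_b2.png',cv2.resize(im[:,:,::-1],(800,600),interpolation=cv2.INTER_CUBIC))
E
```

```text
3.8 [617.9 147.6 342.1] [-9.0000e+01  1.0000e-02  1.7998e+02] [-0.2  0.3  0.7] 85.1
vial [([187.3, 169.1], 0.91)]
    [608.6 242.8   6. ]
  tri [array([609.6, 241.6,  10.9]), array([0., 0.])]
beaker [([198.1, 252.1], 0.77)]
    [478.5 235.9   6. ]
  tri [array([480.2, 235. ,   8.6]), array([0.4, 0.4])]
pot [([190.2, 208.5], 0.69)]
    [549.9 242.9   6. ]
  tri [array([548.4, 243.7,   1. ]), array([0.4, 0.4])]
lane []
small_tray [([301.0, 203.6], 0.86)]
    [555.1  80.4   0. ]
  tri [array([557.3,  82.5,   8.3]), array([1.1, 1.1])]
balance [([399.5, 203.4], 0.89)]
    [555.2 -64.9   0. ]
  tri [array([555. , -62.5,   2.2]), array([1.5, 1.5])]
```

View pics/w_b2.png

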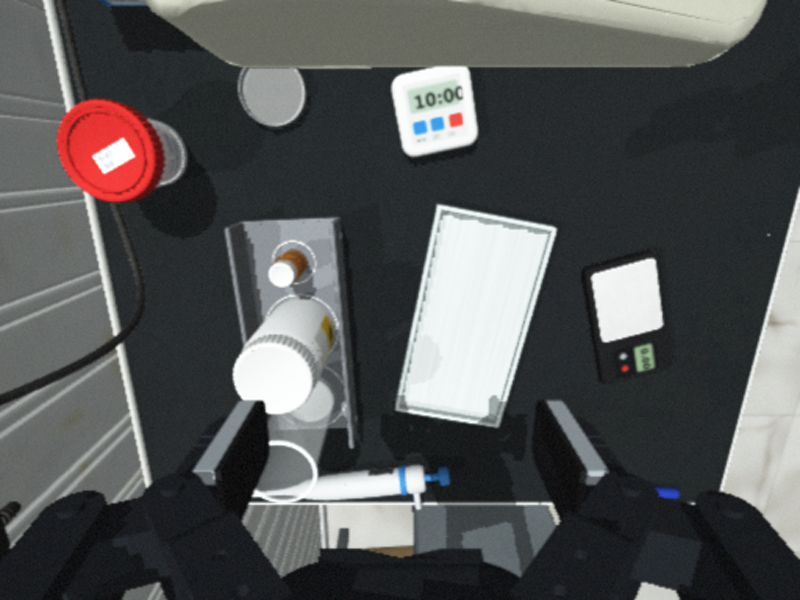

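```bash
python3 - <<'E'
from h import *
import pickle
Mb=pickle.load(open('M_b.pkl','rb'));Ma=pickle.load(open('M_a.pkl','rb'))
s=.64
def P(n,pts,z,M,s=1):
    q=np.array([atz('w',np.array(p)*s,z,M)[:2] for p in pts]); print(n,np.round(q,1).tolist(),'mean',np.round(q.mean(0),1)); return q
def yawr(q): 
    d=(q[0]+q[1]-q[2]-q[3]); return np.degrees(np.arctan2(d[1],d[0]))
q=P('trayB',[(437,206),(556,229),(499,427),(396,411)],14,Mb,s);print(yawr(q))
q=P('trayA',[(178,1),(266,17),(239,181),(163,166)],14,Ma);print(yawr(q))
q=P('plateB',[(591,289),(656,258),(663,325),(604,343)],13,Mb,s);print(yawr(q))
q=P('balB',[(583,268),(655,250),(672,370),(602,383)],13,Mb,s);print(yawr(q))
q=P('plateA',[(294,52),(341,42),(350,102),(306,113)],13,Ma);print(yawr(q))
q=P('balA',[(291,50),(341,40),(357,137),(311,148)],13,Ma);print(yawr(q))
for z in(42,48): q=P('panelB',[(340,218),(353,447)],z,Mb,s);d=q[0]-q[1];print(z,np.degrees(np.arctan2(d[1],d[0])),np.hypot(*d))
for z in(42,48): q=P('panelA',[(91,8),(132,189)],z,Ma);d=q[0]-q[1];print(z,np.degrees(np.arctan2(d[1],d[0])),np.hypot(*d))
for n,b,a,z in [('lid',(273,375),(34.5,103),110),('rim',(283,472),(42,178),124),('cap',(281,273),(54,42),54)]:
    P(n+'B',[b],z,Mb,s);P(n+'A',[a],z,Ma)
    print(np.round(tri([ray('w',np.array(b)*s,Mb),ray('w',a,Ma)])[0],1))
E
```

```text
trayB [[660.2, 115.4], [640.7, 13.0], [445.8, 48.9], [464.0, 150.8]] mean [552.7  82. ]
-10.332943399305767
trayA [[658.7, 112.6], [642.3, 11.4], [445.1, 47.0], [466.4, 149.4]] mean [553.1  80.1]
-10.533371681395918
plateB [[587.1, -24.3], [615.2, -77.6], [552.7, -94.9], [534.9, -43.1]] mean [572.5 -60. ]
17.48491086430168
balB [[606.3, -14.7], [622.2, -75.5], [507.1, -111.5], [493.5, -46.9]] mean [557.3 -62.2]
16.667295611673943
plateA [[605.5, -22.7], [616.2, -78.5], [548.0, -95.9], [534.7, -40.8]] mean [576.1 -59.5]
14.315959424720985
balA [[607.7, -19.0], [618.3, -78.3], [504.2, -109.4], [489.9, -49.7]] mean [555.  -64.1]
14.911771154966448
panelB [[653.7, 194.0], [442.4, 190.9]] mean [548.  192.5]
42 0.855909243885008 211.3993700194372
panelB [[654.5, 193.3], [446.5, 190.2]] mean [550.5 191.7]
48 0.8559092438850013 207.96872703477146
panelA [[644.7, 200.2], [442.3, 183.5]] mean [543.5 191.8]
42 4.7096023875938835 203.05219728986071
panelA [[643.1, 197.3], [444.1, 180.9]] mean [543.6 189.1]
48 4.709602387593869 199.72348359822274
lidB [[550.3, 238.4]] mean [550.3 238.4]
lidA [[548.2, 235.6]] mean [548.2 235.6]
[548.  239.7 104.7]
rimB [[477.7, 233.8]] mean [477.7 233.8]
rimA [[477.9, 235.0]] mean [477.9 235. ]
[478.5 233.6 125.4]
capB [[612.2, 241.2]] mean [612.2 241.2]
capA [[610.1, 239.7]] mean [610.1 239.7]
[610.9 242.5  49.2]
```

```bash
python3 - <<'E'
from h import *
plan([478.5,234.5,240],-177.2,[618,147.6,341.9,180]); plan([478.5,234.5,150],-177.2,[618,147.6,341.9,180])
E
```

```text
t 4.15 inc [0.1395, 0.1019, -0.0869] [0.0, -0.0489, 0.0]
t 4.15 inc [0.1395, 0.1919, -0.0869] [0.0, -0.0489, 0.0]
```

arm_command --pt "0.035 0.012 -0.022 0 -0.012 0" --pt "0.07 0.03 -0.044 0 -0.025 0" --pt "0.105 0.05 -0.066 0 -0.037 0" --pt "0.1395 0.07 -0.087 0 -0.049 0" --pt "0.1395 0.1 -0.087 0 -0.049 0" --pt "0.1395 0.11 -0.087 0 -0.049 0" --pt "0.1395 0.11 -0.087 0 -0.049 0" --pt "0.1395 0.11 -0.087 0 -0.049 0" --pt "0.1395 0.11 -0.087 0 -0.049 0" --pt "0.1395 0.11 -0.087 0 -0.049 0"

```text
time: 5.4
tool_pos: [479.0, 234.7, 232.6]
tcp_rot: [-90.0, 0.1, -177.2]
ft_force: [0.2, 0.5, 0.8]
finger_gap: 85.2
```

```bash
python3 - <<'E'
from h import *
st()
im=save('wrist','w_c.png'); save('scene','s_c.png')
M=r.camera_model('wrist')
print([np.round(proj('w',p,M)) for p in [(478.5,234.5,124),(548.5,238,110),(478.5,234.5,6)]])
E
```

```text
5.4 [479.  234.7 232.6] [-9.0020e+01  6.0000e-02 -1.7723e+02] [0.2 0.5 0.8] 85.2
[array([255., 231.]), array([255., 120.]), array([255., 184.])]
```

View pics/w_c.png

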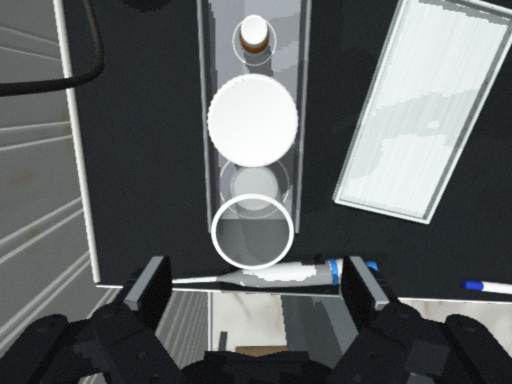

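The beaker rim is at (252,231) against a predicted (255,231), and the lid is at (253,120). That's aligned within about 2 mm, so I'll descend and grip.

arm_command --pt "0 0.015 -0.001 0 0 0" --pt "0 0.03 -0.001 0 0 0" --pt "0 0.045 -0.001 0 0 0" --pt "0 0.06 -0.001 0 0 0" --pt "0 0.072 -0.001 0 0 0" --pt "0 0.08 -0.001 0 0 0" --pt "0 0.082 -0.001 0 0 0" --pt "0 0.082 -0.001 0 0 0" --pt "0 0.082 -0.001 0 0 0" --pt "0 0.082 -0.001 0 0 0"

```text
time: 6.75
tool_pos: [478.7, 235.8, 150.4]
tcp_rot: [-90.0, 0.0, -177.2]
ft_force: [0.5, -0.2, -0.2]
finger_gap: 85.1
```

arm_command --pt "0 0 0 0 0 0" --pt "0 0 0 0 0 0" --pt "0 0 0 0 0 0" --pt "0 0 0 0 0 0" --pt "0 0 0 0 0 0" --pt "0 0 0 0 0 0" --pt "0 0 0 0 0 0" --pt "0 0 0 0 0 0" --pt "0 0 0 0 0 0" --pt "0 0 0 0 0 0" --jaw 1 --force 25

```text
time: 8.0
tool_pos: [478.6, 235.9, 150.1]
tcp_rot: [-90.0, 0.0, -177.2]
ft_force: [0.2, 1.9, 5.9]
finger_gap: 53.2
```

```bash
python3 - <<'E'
from h import *
st()
im=save('wrist','w_d.png')
E
```

```text
8.0 [478.6 235.9 150.1] [-9.002e+01  3.000e-02 -1.772e+02] [0.2 1.9 5.9] 53.2
```

View pics/w_d.png

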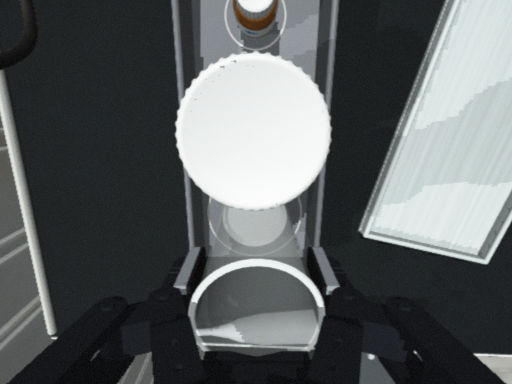

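```bash
python3 - <<'E'
from h import *
plan([508.7,89.1,220],169.6,[478.6,235.8,150.2,-177.2]); 
E
```

```text
t 8.05 inc [-0.0229, -0.0698, 0.148] [-0.0, 0.2304, -0.0]
```

arm_command --pt "0 -0.008 0 0 0 0" --pt "0 -0.025 0 0 0 0" --pt "0 -0.05 0 0 0 0" --pt "0 -0.068 0.005 0 0.005 0" --pt "-0.004 -0.07 0.025 0 0.04 0" --pt "-0.008 -0.07 0.055 0 0.09 0" --pt "-0.013 -0.07 0.085 0 0.14 0" --pt "-0.018 -0.07 0.115 0 0.19 0" --pt "-0.022 -0.07 0.138 0 0.22 0" --pt "-0.023 -0.07 0.148 0 0.2304 0"

```text
time: 9.3
tool_pos: [508.9, 87.7, 220.5]
tcp_rot: [-90.0, 0.0, 169.5]
ft_force: [0.5, -0.1, -0.6]
finger_gap: 53.5
```

arm_command --pt "0 0.006 0 0 0 0" --pt "0 0.018 0 0 0 0" --pt "0 0.03 0 0 0 0" --pt "0 0.042 0 0 0 0" --pt "0 0.053 0 0 0 0" --pt "0 0.06 0 0 0 0" --pt "0 0.06 0 0 0 0" --pt "0 0.06 0 0 0 0" --pt "0 0.06 0 0 0 0" --pt "0 0.06 0 0 0 0"

```text
time: 10.55
tool_pos: [508.9, 89.0, 160.3]
tcp_rot: [-90.0, 0.0, 169.6]
ft_force: [-0.3, -0.5, 0.1]
finger_gap: 53.2
```

```bash
python3 - <<'E'
from h import *
st()
im=save('wrist','w_e.png'); save('scene','s_e.png')
E
```

```text
10.55 [508.9  89.  160.3] [-9.0010e+01  4.0000e-02  1.6959e+02] [-0.3 -0.5  0.1] 53.2
```

View pics/w_e.png

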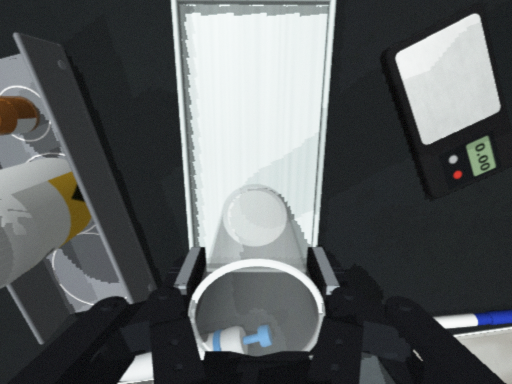

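View pics/s_e.png

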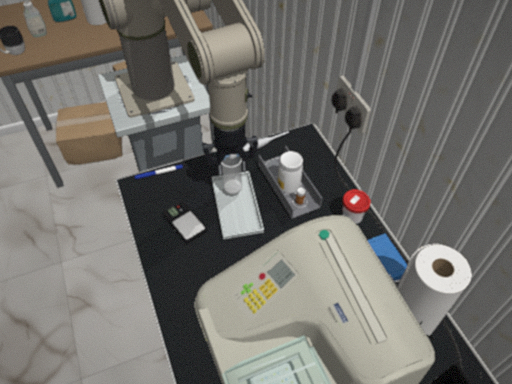

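The beaker foot shows at (255,217), centred between the tray walls. Lowering.

arm_command --pt "0 0.003 0 0 0 0" --pt "0 0.006 0 0 0 0" --pt "0 0.009 0 0 0 0" --pt "0 0.011 0 0 0 0" --pt "0 0.0125 0 0 0 0" --pt "0 0.0125 0 0 0 0" --pt "0 0.0125 0 0 0 0" --pt "0 0.0125 0 0 0 0" --pt "0 0.0125 0 0 0 0" --pt "0 0.0125 0 0 0 0"

```text
time: 11.9
tool_pos: [508.7, 89.0, 147.4]
tcp_rot: [-90.0, 0.0, 169.6]
ft_force: [0.1, 0.4, -0.2]
finger_gap: 53.6
```

arm_command --pt "0 0.0005 0 0 0 0" --pt "0 0.001 0 0 0 0" --pt "0 0.0012 0 0 0 0" --pt "0 0.0012 0 0 0 0" --pt "0 0.0012 0 0 0 0" --pt "0 0.0012 0 0 0 0" --pt "0 0.0012 0 0 0 0" --pt "0 0.0012 0 0 0 0" --pt "0 0.0012 0 0 0 0" --pt "0 0.0012 0 0 0 0"

```text
time: 13.15
tool_pos: [509.2, 89.1, 147.1]
tcp_rot: [-90.0, 0.1, 169.6]
ft_force: [-1.7, -0.1, 5.4]
finger_gap: 53.0
```

Contact (5.4 N), so release and rise.

arm_command --pt "0 0 0 0 0 0" --pt "0 0 0 0 0 0" --pt "0 0 0 0 0 0" --pt "0 0 0 0 0 0" --pt "0 0 0 0 0 0" --pt "0 0 0 0 0 0" --pt "0 -0.002 0 0 0 0" --pt "0 -0.015 0 0 0 0" --pt "0 -0.045 0 0 0 0" --pt "0 -0.085 0 0 0 0" --jaw -1

```text
time: 14.4
tool_pos: [508.1, 89.0, 232.1]
tcp_rot: [-90.0, -0.1, 169.6]
ft_force: [0.3, 0.0, 0.1]
finger_gap: 85.3
```

```bash
python3 - <<'E'
from h import *
st()
im=save('wrist','w_f.png')
M=r.camera_model('wrist'); print(np.round(proj('w',(508.9,89,121),M)))
plan([548.5,239,250],-177.2,[508.8,89,231.5,169.6])
plan([548.5,239,136],-177.2,[508.8,89,231.5,169.6])
E
```

```text
14.4 [508.1  89.  232.1] [-8.9980e+01 -8.0000e-02  1.6959e+02] [0.3 0.  0.1] 85.3
[256. 229.]
t 14.45 inc [-0.012, -0.0185, -0.1547] [-0.0, -0.2304, 0.0]
t 14.45 inc [-0.012, 0.0955, -0.1547] [-0.0, -0.2304, 0.0]
```

View pics/w_f.png

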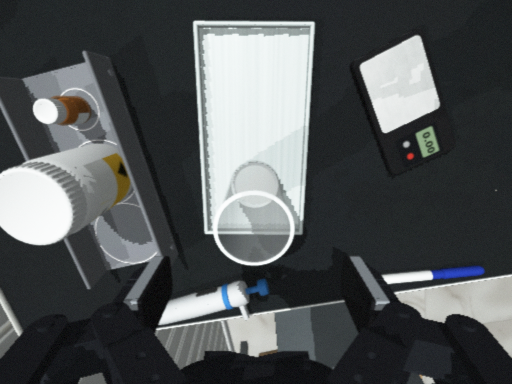

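arm_command --pt "-0.002 -0.006 -0.03 0 -0.04 0" --pt "-0.004 -0.01 -0.06 0 -0.08 0" --pt "-0.006 -0.01 -0.09 0 -0.13 0" --pt "-0.009 -0.01 -0.12 0 -0.18 0" --pt "-0.012 -0.01 -0.15 0 -0.225 0" --pt "-0.012 0.0 -0.1547 0 -0.2304 0" --pt "-0.012 0.0 -0.1547 0 -0.2304 0" --pt "-0.012 0.0 -0.1547 0 -0.2304 0" --pt "-0.012 0.0 -0.1547 0 -0.2304 0" --pt "-0.012 0.0 -0.1547 0 -0.2304 0"

```text
time: 15.7
tool_pos: [548.6, 238.5, 231.6]
tcp_rot: [-90.0, 0.0, -177.3]
ft_force: [-0.6, -0.3, 1.0]
finger_gap: 85.3
```

```bash
python3 - <<'E'
from h import *
st()
im=save('wrist','w_g.png')
M=r.camera_model('wrist'); print(np.round(proj('w',(548.5,239,110),M)),np.round(proj('w',(478.5,235.5,6),M)))
E
```

```text
15.7 [548.6 238.5 231.6] [-9.0010e+01  3.0000e-02 -1.7725e+02] [-0.6 -0.3  1. ] 85.3
[254. 223.] [255. 245.]
```

View pics/w_g.png

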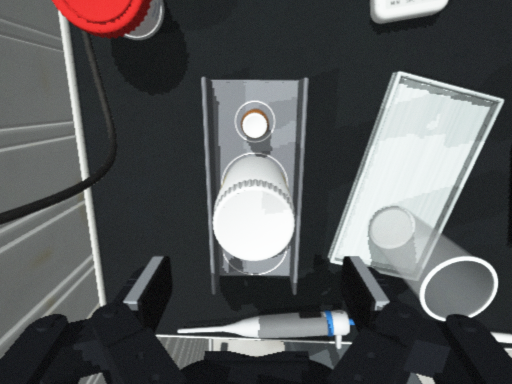

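The lid is at (254,222), which matches the prediction. Descending.

arm_command --pt "0 0.02 0 0 0 0" --pt "0 0.04 0 0 0 0" --pt "0 0.06 0 0 0 0" --pt "0 0.078 0 0 0 0" --pt "0 0.092 0 0 0 0" --pt "0 0.098 0 0 0 0" --pt "0 0.098 0 0 0 0" --pt "0 0.098 0 0 0 0" --pt "0 0.098 0 0 0 0" --pt "0 0.098 0 0 0 0"

```text
time: 17.0
tool_pos: [548.7, 239.1, 133.7]
tcp_rot: [-90.0, 0.0, -177.2]
ft_force: [0.0, 0.4, 0.3]
finger_gap: 85.5
```

arm_command --pt "0 0 0 0 0 0" --pt "0 0 0 0 0 0" --pt "0 0 0 0 0 0" --pt "0 0 0 0 0 0" --pt "0 0 0 0 0 0" --pt "0 0 0 0 0 0" --pt "0 0 0 0 0 0" --pt "0 0 0 0 0 0" --pt "0 0 0 0 0 0" --pt "0 0 0 0 0 0" --jaw 1 --force 30

```text
time: 18.25
tool_pos: [548.7, 239.2, 133.7]
tcp_rot: [-90.0, 0.0, -177.2]
ft_force: [-0.3, 0.7, 5.4]
finger_gap: 60.7
```

```bash
python3 - <<'E'
from h import *
st()
z=133.5
plan([597.5,73,213],169.6,[548.6,239,z,-177.2])
E
```

```text
18.25 [548.7 239.2 133.7] [-9.002e+01  4.000e-02 -1.772e+02] [-0.3  0.7  5.4] 60.7
t 18.25 inc [-0.0407, -0.0795, 0.1682] [-0.0, 0.2304, -0.0]
```

arm_command --pt "0 -0.008 0 0 0 0" --pt "0 -0.025 0 0 0 0" --pt "0 -0.05 0 0 0 0" --pt "0 -0.075 0.003 0 0.003 0" --pt "-0.005 -0.079 0.025 0 0.035 0" --pt "-0.013 -0.079 0.06 0 0.08 0" --pt "-0.022 -0.079 0.095 0 0.13 0" --pt "-0.031 -0.079 0.13 0 0.18 0" --pt "-0.038 -0.079 0.157 0 0.215 0" --pt "-0.0407 -0.079 0.168 0 0.2304 0"

```text
time: 19.5
tool_pos: [597.7, 71.6, 213.0]
tcp_rot: [-90.0, 0.0, 169.5]
ft_force: [-0.2, 0.8, -2.8]
finger_gap: 60.3
```

arm_command --pt "0 0.01 0 0 0 0" --pt "0 0.025 0 0 0 0" --pt "0 0.04 0 0 0 0" --pt "0 0.055 0 0 0 0" --pt "0 0.067 0 0 0 0" --pt "0 0.074 0 0 0 0" --pt "0 0.077 0 0 0 0" --pt "0 0.079 0 0 0 0" --pt "0 0.08 0 0 0 0" --pt "0 0.08 0 0 0 0"

```text
time: 20.75
tool_pos: [597.4, 73.2, 132.5]
tcp_rot: [-90.0, 0.0, 169.6]
ft_force: [-0.3, -0.2, -1.8]
finger_gap: 60.5
```

```bash
python3 - <<'E'
from h import *
st()
im=save('wrist','w_h.png'); save('scene','s_h.png')
E
```

```text
20.75 [597.4  73.2 132.5] [-9.0010e+01  3.0000e-02  1.6959e+02] [-0.3 -0.2 -1.8] 60.5
```

View pics/s_h.png

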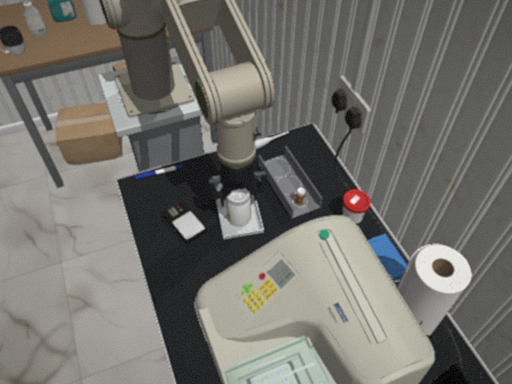

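View pics/w_h.png

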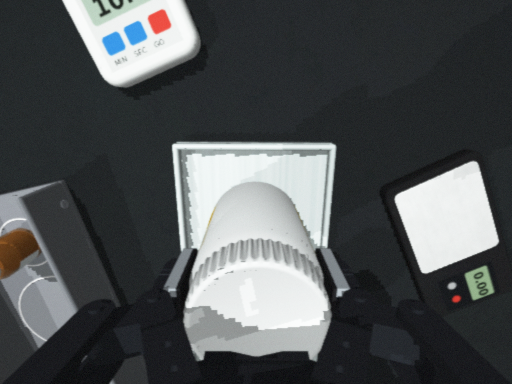

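The pot is centred in the tray. Lowering the last 2 mm or so.

arm_command --pt "0 0.001 0 0 0 0" --pt "0 0.0015 0 0 0 0" --pt "0 0.002 0 0 0 0" --pt "0 0.0022 0 0 0 0" --pt "0 0.0022 0 0 0 0" --pt "0 0.0022 0 0 0 0" --pt "0 0.0022 0 0 0 0" --pt "0 0.0022 0 0 0 0" --pt "0 0.0022 0 0 0 0" --pt "0 0.0022 0 0 0 0"

```text
time: 22.1
tool_pos: [597.6, 73.2, 130.6]
tcp_rot: [-90.0, 0.1, 169.6]
ft_force: [-1.0, 0.2, 5.8]
finger_gap: 60.4
```

arm_command --pt "0 0 0 0 0 0" --pt "0 0 0 0 0 0" --pt "0 0 0 0 0 0" --pt "0 0 0 0 0 0" --pt "0 0 0 0 0 0" --pt "0 0 0 0 0 0" --pt "0 -0.002 0 0 0 0" --pt "0 -0.015 0 0 0 0" --pt "0 -0.05 0 0 0 0" --pt "0 -0.1 0 0 0 0" --jaw -1

```text
time: 23.35
tool_pos: [596.3, 73.2, 230.4]
tcp_rot: [-90.0, -0.2, 169.6]
ft_force: [-0.4, 0.3, 0.1]
finger_gap: 85.4
```

```bash
python3 - <<'E'
from h import *
import pickle
st()
M=r.camera_model('wrist'); im=save('wrist','w_i.png'); pickle.dump(M,open('M_i.pkl','wb'))
print(np.round(proj('w',(597.5,73.2,107),M)))
cv2.imwrite('pics/w_i2.png',cv2.resize(im[:,:,::-1],(800,600),interpolation=cv2.INTER_CUBIC))
cur=[597.5,73.2,230.3,169.6]
plan([611,241.5,200],-177.2,cur)
plan([611,241.5,200],92.8,cur)
E
```

```text
23.35 [596.3  73.2 230.4] [-8.997e+01 -1.500e-01  1.696e+02] [-0.4  0.3  0.1] 85.4
[254. 220.]
t 23.4 inc [0.0171, 0.0303, -0.168] [-0.0, -0.2304, 0.0]
t 23.4 inc [0.0171, 0.0303, -0.168] [-0.0, 1.3404, 0.0]
```

View pics/w_i2.png

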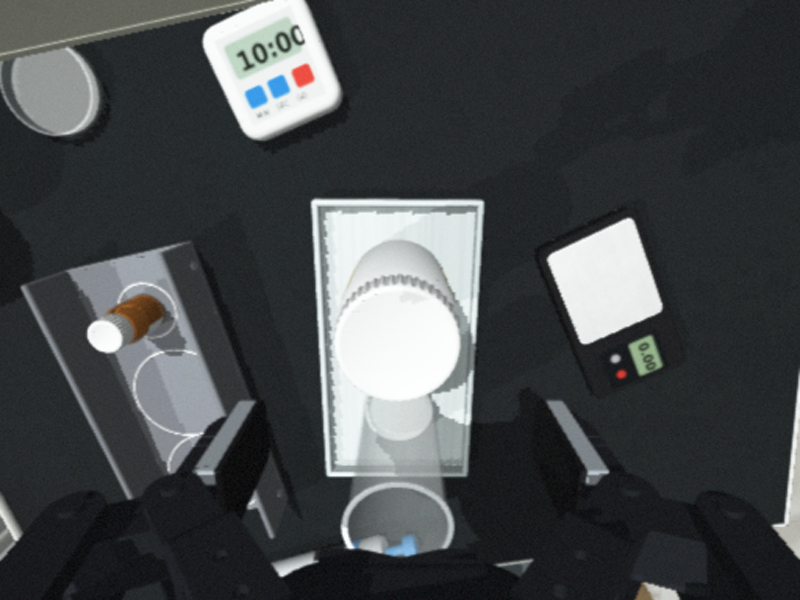

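```bash
python3 - <<'E'
from h import *
import pickle
M=pickle.load(open('M_i.pkl','rb'))
print(np.round(r.sense()['joint_pos'],1))
q=np.array([atz('w',np.array(p)*.64,13,M)[:2] for p in [(547,252),(631,217),(662,306),(588,344)]]);print(np.round(q,1),q.mean(0))
d=q[0]+q[1]-q[2]-q[3];print(np.degrees(np.arctan2(d[1],d[0])))
q=np.array([atz('w',np.array(p)*.64,6,M)[:2] for p in [(148,309),(182,392)]]);print('rings back,mid',np.round(q,1))
print('cap',atz('w',np.array((106,335))*.64,54,M), 'lid',atz('w',np.array((398,343))*.64,107,M),'rim',atz('w',np.array((398,523))*.64,121,M))
E
```

```text
[  2.1   9.8  89.4   0.   80.2 102.5]
[[603.3 -23. ]
 [615.7 -75.5]
 [554.  -93.9]
 [535.8 -45. ]] [577.20177234 -59.34700872]
17.35989870372082
rings back,mid [[611.5 240.7]
 [547.9 238.9]]
cap [611.60603934 239.87299616  54.        ] lid [597.94827971  72.83131891 107.        ] rim [511.4709442   88.89975441 121.        ]
```

```bash
python3 - <<'E'
from h import *
plan([611,241,210],-87.2,[597.5,73.2,230.4,169.6]); st()
E
```

```text
t 23.4 inc [0.017, 0.0204, -0.1675] [-0.0, -1.8012, 0.0]
23.4 [599.9  73.4 240.1] [-90.12   0.54 169.6 ] [3.2 0.4 7. ] 85.6
```

arm_command --pt "0.001 0.0 -0.01 0 -0.1 0" --pt "0.003 0.0 -0.03 0 -0.27 0" --pt "0.006 0.0 -0.055 0 -0.44 0" --pt "0.009 0.0 -0.085 0 -0.61 0" --pt "0.012 0.0 -0.115 0 -0.78 0" --pt "0.015 0.0 -0.145 0 -0.95 0" --pt "0.017 0.005 -0.165 0 -1.12 0" --pt "0.017 0.01 -0.1675 0 -1.29 0" --pt "0.017 0.015 -0.1675 0 -1.46 0" --pt "0.017 0.02 -0.1675 0 -1.63 0"

```text
time: 24.65
tool_pos: [611.0, 241.3, 210.9]
tcp_rot: [-89.9, 0.0, -96.7]
ft_force: [0.8, -0.1, 0.5]
finger_gap: 85.3
```

arm_command --pt "0 0 0 0 -0.1 0" --pt "0 0.01 0 0 -0.171 0" --pt "0 0.02 0 0 -0.171 0" --pt "0 0.02 0 0 -0.171 0" --pt "0 0.02 0 0 -0.171 0" --pt "0 0.02 0 0 -0.171 0" --pt "0 0.02 0 0 -0.171 0" --pt "0 0.02 0 0 -0.171 0" --pt "0 0.02 0 0 -0.171 0" --pt "0 0.02 0 0 -0.171 0" --jaw -0.3

```text
time: 25.9
tool_pos: [610.8, 241.0, 190.0]
tcp_rot: [-90.0, -0.0, -87.2]
ft_force: [0.7, -1.0, 0.6]
finger_gap: 55.2
```

```bash
python3 - <<'E'
from h import *
st()
M=r.camera_model('wrist'); im=save('wrist','w_j.png')
print(np.round(proj('w',(611,241,54),M)))
E
```

```text
25.9 [610.8 241.  190. ] [-90.    -0.   -87.22] [ 0.7 -1.   0.6] 55.2
[257. 214.]
```

View pics/w_j.png

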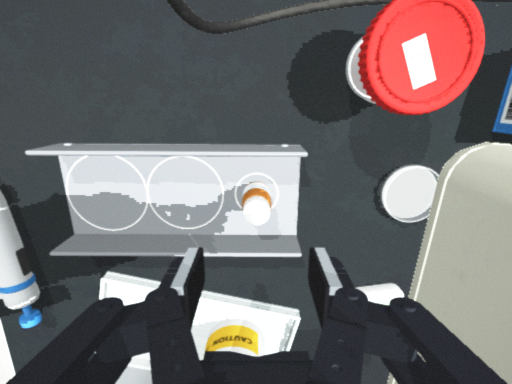

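arm_command --pt "-0.002 0.02 0 0 0 0" --pt "-0.002 0.04 0 0 0 0" --pt "-0.002 0.06 0 0 0 0" --pt "-0.002 0.078 0 0 0 0" --pt "-0.002 0.092 0 0 0 0" --pt "-0.002 0.1 0 0 0 0" --pt "-0.002 0.102 0 0 0 0" --pt "-0.002 0.102 0 0 0 0" --pt "-0.002 0.102 0 0 0 0" --pt "-0.002 0.102 0 0 0 0"

```text
time: 27.2
tool_pos: [611.1, 243.1, 88.7]
tcp_rot: [-89.9, 0.0, -87.2]
ft_force: [-0.6, -0.2, 0.5]
finger_gap: 55.4
```

```bash
python3 - <<'E'
from h import *
st()
im=save('wrist','w_k.png')
E
```

```text
27.2 [611.1 243.1  88.7] [-8.994e+01  2.000e-02 -8.722e+01] [-0.6 -0.2  0.5] 55.4
```

View pics/w_k.png

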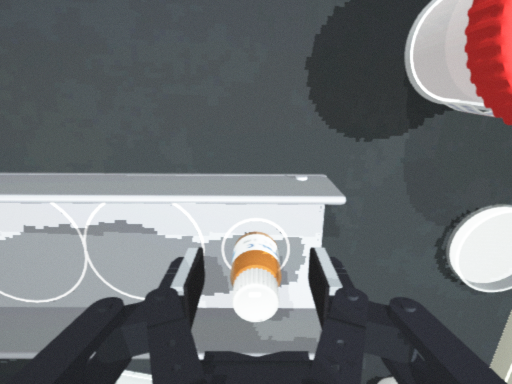

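```bash
python3 - <<'E'
from h import *
M=r.camera_model('wrist')
for y in (239,241,243,245): print(y,np.round(proj('w',(611,y,54),M)),np.round(proj('w',(611,y,6),M)))
E
```

```text
239 [256. 311.] [256. 255.]
241 [257. 307.] [256. 252.]
243 [257. 303.] [257. 249.]
245 [257. 299.] [257. 245.]
```

arm_command --pt "-0.001 0 0 0 0 0" --pt "-0.001 0 0 0 0 0" --pt "-0.001 0 0 0 0 0" --pt "-0.001 0 0 0 0 0" --pt "-0.001 0 0 0 0 0" --pt "-0.001 0 0 0 0 0" --pt "-0.001 0 0 0 0 0" --pt "-0.001 0 0 0 0 0" --pt "-0.001 0 0 0 0 0" --pt "-0.001 0 0 0 0 0" --jaw 1 --force 20

```text
time: 28.5
tool_pos: [610.8, 244.1, 88.2]
tcp_rot: [-90.0, 0.0, -87.2]
ft_force: [-0.0, 0.9, 4.3]
finger_gap: 24.0
```

```bash
python3 - <<'E'
from h import *
st()
plan([576.7,-59,200],-87.2,[611,244,88.3,-87.2])
E
```

```text
28.5 [610.8 244.1  88.2] [-8.998e+01  1.000e-02 -8.722e+01] [-0.   0.9  4.3] 24.0
t 28.5 inc [0.301, -0.1117, -0.0491] [0.0, 0.0, 0.0]
```

arm_command --pt "0 -0.01 0 0 0 0" --pt "0 -0.035 0 0 0 0" --pt "0 -0.065 0 0 0 0" --pt "0 -0.095 0 0 0 0" --pt "0 -0.125 0.0 0 0 0" --pt "0.01 -0.148 -0.002 0 0 0" --pt "0.035 -0.152 -0.006 0 0 0" --pt "0.065 -0.152 -0.011 0 0 0" --pt "0.095 -0.152 -0.016 0 0 0" --pt "0.125 -0.152 -0.02 0 0 0"

```text
time: 29.75
tool_pos: [595.4, 115.4, 238.2]
tcp_rot: [-90.2, -0.0, -87.3]
ft_force: [0.4, 0.1, 0.4]
finger_gap: 24.0
```

arm_command --pt "0.03 0 -0.005 0 0 0" --pt "0.06 0 -0.01 0 0 0" --pt "0.09 0 -0.015 0 0 0" --pt "0.12 0 -0.02 0 0 0" --pt "0.15 0 -0.0255 0 0 0" --pt "0.17 0.02 -0.0285 0 0 0" --pt "0.176 0.05 -0.029 0 0 0" --pt "0.176 0.075 -0.029 0 0 0" --pt "0.176 0.09 -0.029 0 0 0" --pt "0.176 0.09 -0.029 0 0 0"

```text
time: 31.0
tool_pos: [574.7, -59.0, 147.5]
tcp_rot: [-90.2, 0.1, -87.2]
ft_force: [0.1, -0.3, 0.4]
finger_gap: 24.1
```

```bash
python3 - <<'E'
from h import *
st()
M=r.camera_model('wrist'); im=save('wrist','w_l.png');save('scene','s_l.png')
print(np.round(proj('w',(576.7,-59,13),M)))
E
```

```text
31.0 [574.7 -59.  147.5] [-9.023e+01  5.000e-02 -8.722e+01] [ 0.1 -0.3  0.4] 24.1
[260. 215.]
```

View pics/w_l.png

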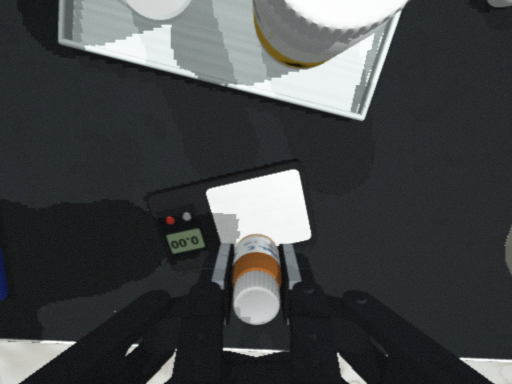

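arm_command --pt "0 0.008 0 0 0 0" --pt "0 0.018 0 0 0 0" --pt "0 0.028 0 0 0 0" --pt "0 0.038 0 0 0 0" --pt "0 0.045 0 0 0 0" --pt "0 0.049 0 0 0 0" --pt "0 0.051 0 0 0 0" --pt "0 0.052 0 0 0 0" --pt "0 0.052 0 0 0 0" --pt "0 0.052 0 0 0 0"

```text
time: 32.35
tool_pos: [576.5, -59.0, 98.3]
tcp_rot: [-90.0, -0.0, -87.2]
ft_force: [0.1, -0.2, 0.3]
finger_gap: 24.0
```

```bash
python3 - <<'E'
from h import *
st()
M=r.camera_model('wrist'); im=save('wrist','w_m.png')
print(np.round(proj('w',(576.7,-59,13),M)))
E
```

```text
32.35 [576.5 -59.   98.3] [-8.997e+01 -1.000e-02 -8.722e+01] [ 0.1 -0.2  0.3] 24.0
[257. 246.]
```

View pics/w_m.png

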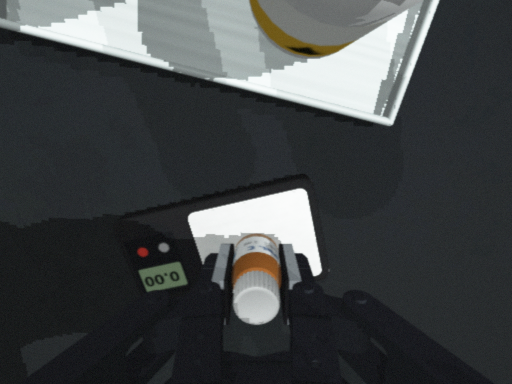

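arm_command --pt "0 0.001 0 0 0 0" --pt "0 0.0015 0 0 0 0" --pt "0 0.002 0 0 0 0" --pt "0 0.0025 0 0 0 0" --pt "0 0.003 0 0 0 0" --pt "0 0.003 0 0 0 0" --pt "0 0.003 0 0 0 0" --pt "0 0.003 0 0 0 0" --pt "0 0.003 0 0 0 0" --pt "0 0.003 0 0 0 0"

```text
time: 33.65
tool_pos: [576.4, -59.0, 95.2]
tcp_rot: [-90.0, -0.0, -87.2]
ft_force: [-2.1, 0.6, 4.5]
finger_gap: 24.0
```

Contact. Releasing and rising.

arm_command --pt "0 0 0 0 0 0" --pt "0 0 0 0 0 0" --pt "0 0 0 0 0 0" --pt "0 0 0 0 0 0" --pt "0 0 0 0 0 0" --pt "0 0 0 0 0 0" --pt "0 0 0 0 0 0" --pt "0 -0.01 0 0 0 0" --pt "0 -0.035 0 0 0 0" --pt "0 -0.07 0 0 0 0" --jaw -0.3

```text
time: 34.9
tool_pos: [575.6, -58.9, 165.4]
tcp_rot: [-90.1, 0.0, -87.2]
ft_force: [0.6, 0.4, 0.6]
finger_gap: 55.6
```

arm_command --pt "0 -0.02 0 0 0 0" --pt "0 -0.04 0 0 0 0" --pt "0 -0.06 0 0 0 0" --pt "0 -0.075 0 0 0 0" --pt "0 -0.075 0 0 0 0" --pt "0 -0.075 0 0 0 0" --pt "0 -0.075 0 0 0 0" --pt "0 -0.075 0 0 0 0" --pt "0 -0.075 0 0 0 0" --pt "0 -0.075 0 0 0 0" --jaw -1

```text
time: 36.15
tool_pos: [576.3, -59.0, 239.9]
tcp_rot: [-90.0, 0.0, -87.2]
ft_force: [0.4, 0.1, 0.0]
finger_gap: 85.4
```

```bash
python3 - <<'E'
from h import *
import pickle
st()
M=r.camera_model('wrist'); im=save('wrist','w_n.png'); pickle.dump(M,open('M_n.pkl','wb'))
print(np.round(proj('w',(576.7,-59,13),M)),np.round(proj('w',(576.7,-59,61),M)))
plan([597.5,73.2,240],169.6,[576.7,-59,240.3,-87.2])
E
```

```text
36.15 [576.3 -59.  239.9] [-90.01   0.   -87.22] [0.4 0.1 0. ] 85.4
[257. 182.] [257. 197.]
t 36.2 inc [-0.131, 0.0003, 0.0272] [0.0, 1.8012, -0.0]
```

View pics/w_n.png

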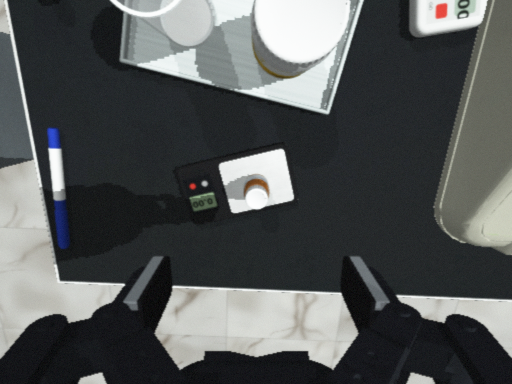

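The vial stands on the middle of the plate: plate centre (257,181), predicted vial base (257,182). Returning to the pot.

arm_command --pt "-0.01 0 0.002 0 0.1 0" --pt "-0.025 0 0.005 0 0.27 0" --pt "-0.04 0 0.008 0 0.44 0" --pt "-0.055 0 0.011 0 0.61 0" --pt "-0.07 0 0.014 0 0.78 0" --pt "-0.085 0 0.017 0 0.95 0" --pt "-0.1 0 0.02 0 1.12 0" --pt "-0.115 0 0.024 0 1.29 0" --pt "-0.127 0 0.0265 0 1.46 0" --pt "-0.131 0 0.0272 0 1.63 0"

```text
time: 37.45
tool_pos: [597.2, 73.9, 240.0]
tcp_rot: [-90.0, 0.0, 179.1]
ft_force: [0.6, -0.5, -0.3]
finger_gap: 85.9
```

arm_command --pt "0 0 0 0 0.1 0" --pt "0 0 0 0 0.171 0" --pt "0 0 0 0 0.171 0" --pt "0 0 0 0 0.171 0" --pt "0 0 0 0 0.171 0" --pt "0 0 0 0 0.171 0" --pt "0 0 0 0 0.171 0" --pt "0 0 0 0 0.171 0" --pt "0 0 0 0 0.171 0" --pt "0 0 0 0 0.171 0"

```text
time: 38.7
tool_pos: [597.1, 73.2, 240.0]
tcp_rot: [-90.0, -0.0, 169.6]
ft_force: [0.6, 0.5, -0.4]
finger_gap: 85.5
```

```bash
python3 - <<'E'
from h import *
st()
M=r.camera_model('wrist'); im=save('wrist','w_o.png')
print(np.round(proj('w',(597.5,73.2,107),M)))
E
```

```text
38.7 [597.1  73.2 240. ] [-90.   -0.  169.6] [ 0.6  0.5 -0.4] 85.5
[255. 217.]
```

View pics/w_o.png

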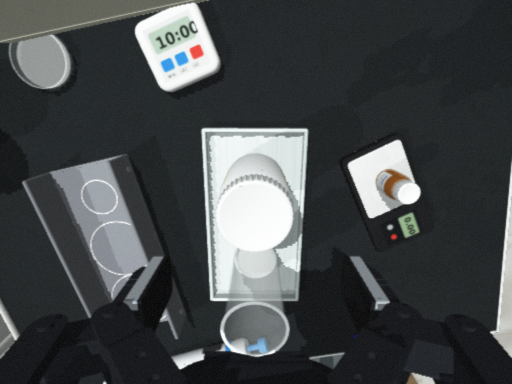

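arm_command --pt "0 0.02 0 0 0 0" --pt "0 0.04 0 0 0 0" --pt "0 0.06 0 0 0 0" --pt "0 0.08 0 0 0 0" --pt "0 0.095 0 0 0 0" --pt "0 0.105 0 0 0 0" --pt "0 0.109 0 0 0 0" --pt "0 0.109 0 0 0 0" --pt "0 0.109 0 0 0 0" --pt "0 0.109 0 0 0 0"

```text
time: 40.0
tool_pos: [597.5, 73.2, 131.7]
tcp_rot: [-90.0, 0.1, 169.6]
ft_force: [0.3, 0.7, -0.4]
finger_gap: 85.7
```

arm_command --pt "0 0 0 0 0 0" --pt "0 0 0 0 0 0" --pt "0 0 0 0 0 0" --pt "0 0 0 0 0 0" --pt "0 0 0 0 0 0" --pt "0 0 0 0 0 0" --pt "0 0 0 0 0 0" --pt "0 0 0 0 0 0" --pt "0 0 0 0 0 0" --pt "0 0 0 0 0 0" --jaw 1 --force 30

```text
time: 41.25
tool_pos: [597.5, 73.3, 131.6]
tcp_rot: [-90.0, 0.1, 169.6]
ft_force: [0.3, 1.5, 6.1]
finger_gap: 60.7
```

```bash
python3 - <<'E'
from h import *
st()
plan([548.6,239.2,211],-177.2,[597.4,73.2,131,169.6])
E
```

```text
41.25 [597.5  73.3 131.6] [-9.002e+01  5.000e-02  1.696e+02] [0.3 1.5 6.1] 60.7
t 41.25 inc [0.078, -0.08, -0.1545] [-0.0, -0.2304, 0.0]
```

arm_command --pt "0 -0.008 0 0 0 0" --pt "0 -0.025 0 0 0 0" --pt "0 -0.05 0 0 0 0" --pt "0.002 -0.075 -0.003 0 -0.003 0" --pt "0.012 -0.08 -0.025 0 -0.035 0" --pt "0.028 -0.08 -0.056 0 -0.08 0" --pt "0.044 -0.08 -0.088 0 -0.13 0" --pt "0.06 -0.08 -0.12 0 -0.18 0" --pt "0.073 -0.08 -0.145 0 -0.215 0" --pt "0.078 -0.08 -0.1545 0 -0.2304 0"

```text
time: 42.5
tool_pos: [547.9, 240.5, 211.9]
tcp_rot: [-90.0, 0.0, -177.1]
ft_force: [0.3, -0.7, -1.6]
finger_gap: 60.9
```

arm_command --pt "0 0 0 0 0 0" --pt "0 0.005 0 0 0 0" --pt "0 0.015 0 0 0 0" --pt "0 0.02 0 0 0 0" --pt "0 0.02 0 0 0 0" --pt "0 0.02 0 0 0 0" --pt "0 0.02 0 0 0 0" --pt "0 0.02 0 0 0 0" --pt "0 0.02 0 0 0 0" --pt "0 0.02 0 0 0 0"

```text
time: 43.75
tool_pos: [548.3, 239.3, 191.1]
tcp_rot: [-90.0, 0.0, -177.2]
ft_force: [1.0, 0.4, -2.2]
finger_gap: 60.5
```

```bash
python3 - <<'E'
from h import *
st()
M=r.camera_model('wrist'); im=save('wrist','w_p.png')
print(np.round(proj('w',(548.6,239.2,6),M)))
E
```

```text
43.75 [548.3 239.3 191.1] [-9.000e+01  1.000e-02 -1.772e+02] [ 1.   0.4 -2.2] 60.5
[255. 195.]
```

View pics/w_p.png

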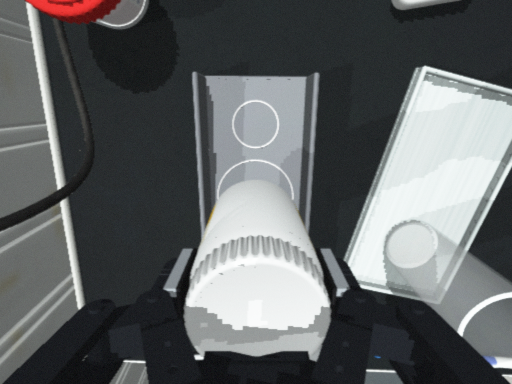

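arm_command --pt "0 0.008 0 0 0 0" --pt "0 0.02 0 0 0 0" --pt "0 0.032 0 0 0 0" --pt "0 0.043 0 0 0 0" --pt "0 0.05 0 0 0 0" --pt "0 0.053 0 0 0 0" --pt "0 0.054 0 0 0 0" --pt "0 0.054 0 0 0 0" --pt "0 0.054 0 0 0 0" --pt "0 0.054 0 0 0 0"

```text
time: 45.05
tool_pos: [548.4, 239.3, 137.3]
tcp_rot: [-90.0, 0.0, -177.2]
ft_force: [-0.5, -0.8, -1.7]
finger_gap: 60.9
```

```bash
python3 - <<'E'
from h import *
st()
im=save('wrist','w_q.png')
E
```

```text
45.05 [548.4 239.3 137.3] [-9.001e+01  3.000e-02 -1.772e+02] [-0.5 -0.8 -1.7] 60.9
```

View pics/w_q.png

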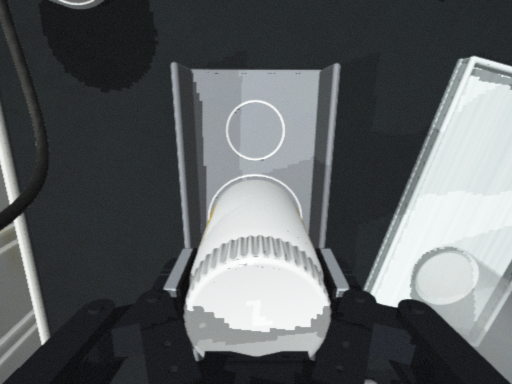

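The pot is concentric with the ring in the view, so I'll make the final descent.

arm_command --pt "0 0.001 0 0 0 0" --pt "0 0.0018 0 0 0 0" --pt "0 0.0024 0 0 0 0" --pt "0 0.003 0 0 0 0" --pt "0 0.0033 0 0 0 0" --pt "0 0.0033 0 0 0 0" --pt "0 0.0033 0 0 0 0" --pt "0 0.0033 0 0 0 0" --pt "0 0.0033 0 0 0 0" --pt "0 0.0033 0 0 0 0"

```text
time: 46.35
tool_pos: [548.7, 239.3, 134.6]
tcp_rot: [-90.0, 0.1, -177.2]
ft_force: [-1.0, -1.1, 4.6]
finger_gap: 60.9
```

arm_command --pt "0 0 0 0 0 0" --pt "0 0 0 0 0 0" --pt "0 0 0 0 0 0" --pt "0 0 0 0 0 0" --pt "0 0 0 0 0 0" --pt "0 0 0 0 0 0" --pt "0 -0.002 0 0 0 0" --pt "0 -0.015 0 0 0 0" --pt "0 -0.045 0 0 0 0" --pt "0 -0.08 0 0 0 0" --jaw -1

```text
time: 47.6
tool_pos: [548.1, 239.1, 214.9]
tcp_rot: [-90.0, -0.0, -177.2]
ft_force: [-0.4, 0.9, 0.8]
finger_gap: 85.3
```

```bash
python3 - <<'E'
from h import *
st()
plan([508.9,89.1,240],169.6,[548.5,239.2,214.3,-177.2])
E
```

```text
47.6 [548.1 239.1 214.9] [-8.9990e+01 -3.0000e-02 -1.7721e+02] [-0.4  0.9  0.8] 85.3
t 47.6 inc [0.0469, -0.0257, 0.148] [-0.0, 0.2304, -0.0]
```

arm_command --pt "0.0 -0.02 0.0 0 0.0 0" --pt "0.01 -0.0257 0.03 0 0.05 0" --pt "0.02 -0.0257 0.06 0 0.1 0" --pt "0.03 -0.0257 0.095 0 0.15 0" --pt "0.04 -0.0257 0.13 0 0.2 0" --pt "0.0469 -0.0257 0.148 0 0.2304 0" --pt "0.0469 -0.0257 0.148 0 0.2304 0" --pt "0.0469 -0.0257 0.148 0 0.2304 0" --pt "0.0469 -0.0257 0.148 0 0.2304 0" --pt "0.0469 -0.0257 0.148 0 0.2304 0"

```text
time: 48.85
tool_pos: [508.8, 89.8, 239.3]
tcp_rot: [-90.0, -0.0, 169.7]
ft_force: [-0.3, 0.4, -0.2]
finger_gap: 85.3
```

```bash
python3 - <<'E'
from h import *
st()
M=r.camera_model('wrist'); im=save('wrist','w_r.png')
print(np.round(proj('w',(508.9,89,121),M)),np.round(proj('w',(548.5,239,110),M)))
E
```

```text
48.85 [508.8  89.8 239.3] [-9.0000e+01 -1.0000e-02  1.6966e+02] [-0.3  0.4 -0.2] 85.3
[256. 225.] [ 38. 203.]
```

View pics/w_r.png

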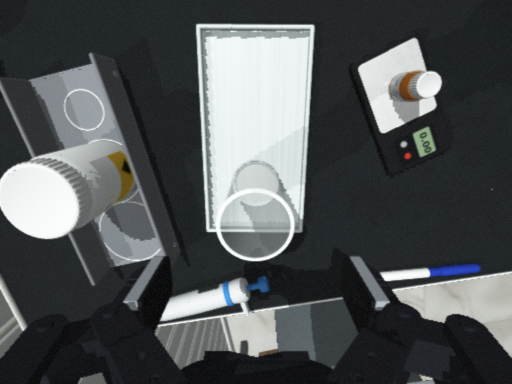

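arm_command --pt "0 0.015 0 0 0 0" --pt "0 0.035 0 0 0 0" --pt "0 0.055 0 0 0 0" --pt "0 0.072 0 0 0 0" --pt "0 0.084 0 0 0 0" --pt "0 0.09 0 0 0 0" --pt "0 0.092 0 0 0 0" --pt "0 0.092 0 0 0 0" --pt "0 0.092 0 0 0 0" --pt "0 0.092 0 0 0 0"

```text
time: 50.15
tool_pos: [509.0, 89.1, 147.9]
tcp_rot: [-90.0, 0.0, 169.6]
ft_force: [0.6, 0.2, -1.1]
finger_gap: 85.4
```

arm_command --pt "0 0 0 0 0 0" --pt "0 0 0 0 0 0" --pt "0 0 0 0 0 0" --pt "0 0 0 0 0 0" --pt "0 0 0 0 0 0" --pt "0 0 0 0 0 0" --pt "0 0 0 0 0 0" --pt "0 0 0 0 0 0" --pt "0 0 0 0 0 0" --pt "0 0 0 0 0 0" --jaw 1 --force 25

```text
time: 51.4
tool_pos: [508.8, 89.2, 147.6]
tcp_rot: [-90.0, 0.0, 169.6]
ft_force: [0.8, 2.1, 4.7]
finger_gap: 53.1
```

```bash
python3 - <<'E'
from h import *
st()
plan([478.6,235.8,220],-177.2,[508.8,89.1,148,169.6])
E
```

```text
51.4 [508.8  89.2 147.6] [-9.0010e+01  2.0000e-02  1.6959e+02] [0.8 2.1 4.7] 53.1
t 51.4 inc [0.0562, -0.072, -0.1388] [-0.0, -0.2304, 0.0]
```

arm_command --pt "0 -0.008 0 0 0 0" --pt "0 -0.025 0 0 0 0" --pt "0 -0.05 0 0 0 0" --pt "0.004 -0.07 -0.003 0 -0.01 0" --pt "0.015 -0.072 -0.025 0 -0.05 0" --pt "0.027 -0.072 -0.055 0 -0.1 0" --pt "0.039 -0.072 -0.085 0 -0.15 0" --pt "0.05 -0.072 -0.113 0 -0.2 0" --pt "0.055 -0.072 -0.131 0 -0.225 0" --pt "0.0562 -0.072 -0.1388 0 -0.2304 0"

```text
time: 52.65
tool_pos: [478.5, 236.4, 219.9]
tcp_rot: [-90.0, 0.0, -177.2]
ft_force: [1.1, -0.4, -1.4]
finger_gap: 53.3
```

arm_command --pt "0 0 0 0 0 0" --pt "0 0.005 0 0 0 0" --pt "0 0.015 0 0 0 0" --pt "0 0.02 0 0 0 0" --pt "0 0.02 0 0 0 0" --pt "0 0.02 0 0 0 0" --pt "0 0.02 0 0 0 0" --pt "0 0.02 0 0 0 0" --pt "0 0.02 0 0 0 0" --pt "0 0.02 0 0 0 0"

```text
time: 53.9
tool_pos: [478.5, 235.8, 199.4]
tcp_rot: [-90.0, -0.0, -177.2]
ft_force: [0.7, -0.0, -0.5]
finger_gap: 53.4
```

```bash
python3 - <<'E'
from h import *
st()
M=r.camera_model('wrist'); im=save('wrist','w_s.png')
print(np.round(proj('w',(478.6,235.8,6),M)),np.round(proj('w',(548.5,239,110),M)))
E
```

```text
53.9 [478.5 235.8 199.4] [ -90.    -0.  -177.2] [ 0.7 -0.  -0.5] 53.4
[255. 192.] [255. 123.]
```

View pics/w_s.png

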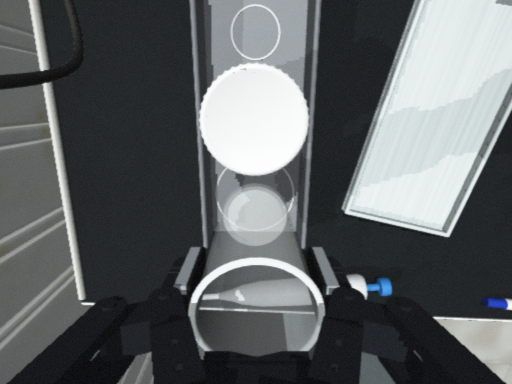

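arm_command --pt "0 0.006 0 0 0 0" --pt "0 0.016 0 0 0 0" --pt "0 0.026 0 0 0 0" --pt "0 0.036 0 0 0 0" --pt "0 0.043 0 0 0 0" --pt "0 0.046 0 0 0 0" --pt "0 0.047 0 0 0 0" --pt "0 0.047 0 0 0 0" --pt "0 0.047 0 0 0 0" --pt "0 0.047 0 0 0 0"

```text
time: 55.2
tool_pos: [478.6, 235.8, 152.7]
tcp_rot: [-90.0, 0.0, -177.2]
ft_force: [-0.5, -0.3, -0.3]
finger_gap: 53.1
```

arm_command --pt "0 0.001 0 0 0 0" --pt "0 0.0015 0 0 0 0" --pt "0 0.002 0 0 0 0" --pt "0 0.0025 0 0 0 0" --pt "0 0.0025 0 0 0 0" --pt "0 0.0025 0 0 0 0" --pt "0 0.0025 0 0 0 0" --pt "0 0.0025 0 0 0 0" --pt "0 0.0025 0 0 0 0" --pt "0 0.0025 0 0 0 0"

```text
time: 56.45
tool_pos: [478.9, 235.9, 150.6]
tcp_rot: [-90.0, 0.1, -177.2]
ft_force: [-0.9, -0.5, 5.6]
finger_gap: 53.6
```

```bash
python3 - <<'E'
from h import *
st(); save('wrist','w_t.png')
E
```

```text
56.45 [478.9 235.9 150.6] [-9.0010e+01  6.0000e-02 -1.7721e+02] [-0.9 -0.5  5.6] 53.6
```

View pics/w_t.png

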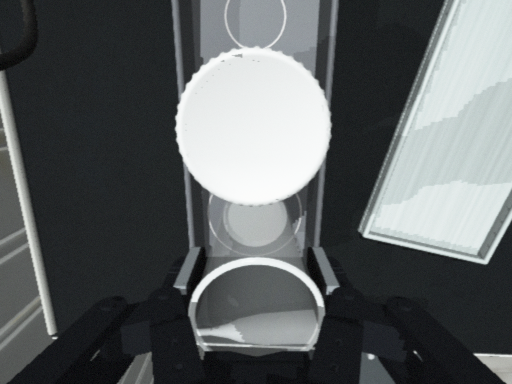

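This view closely matches the one from the original grasp (w_d): ring and foot are concentric, and the lid centre is at (253,126) against (253,131) before. Releasing.

arm_command --pt "0 0 0 0 0 0" --pt "0 0 0 0 0 0" --pt "0 0 0 0 0 0" --pt "0 0 0 0 0 0" --pt "0 0 0 0 0 0" --pt "0 0 0 0 0 0" --pt "0 -0.002 0 0 0 0" --pt "0 -0.015 0 0 0 0" --pt "0 -0.045 0 0 0 0" --pt "0 -0.082 0 0 0 0" --jaw -1

```text
time: 57.75
tool_pos: [478.1, 235.6, 233.0]
tcp_rot: [-90.0, -0.0, -177.2]
ft_force: [0.5, 0.0, 0.0]
finger_gap: 85.7
```

arm_command --pt "0 -0.03 0.0 0 0 0" --pt "-0.03 -0.06 0.02 0 0 0" --pt "-0.06 -0.09 0.04 0 0 0" --pt "-0.1 -0.109 0.06 0 0 0" --pt "-0.1395 -0.109 0.087 0 0.049 0" --pt "-0.1395 -0.109 0.087 0 0.049 0" --pt "-0.1395 -0.109 0.087 0 0.049 0" --pt "-0.1395 -0.109 0.087 0 0.049 0" --pt "-0.1395 -0.109 0.087 0 0.049 0" --pt "-0.1395 -0.109 0.087 0 0.049 0"

```text
time: 59.0
tool_pos: [621.7, 156.1, 341.3]
tcp_rot: [-90.0, 0.0, -180.0]
ft_force: [0.5, 0.1, -0.4]
finger_gap: 85.6
```

```bash
python3 - <<'E'
from h import *
st()
M=r.camera_model('wrist'); im=save('wrist','w_u.png'); save('scene','s_u.png'); 
cv2.imwrite('pics/w_u2.png',cv2.resize(im[:,:,::-1],(800,600),interpolation=cv2.INTER_CUBIC))
save('top','t_u.png')
for t,z in [('vial',13),('beaker',6),('pot',6)]:
    for c in ['wrist','top','scene']:
        q=r.spot_point(c,t)
        if q: print(t,c,round(q[0]['conf'],2),np.round(q[0]['position'],1),np.round(atz(c,q[0]['position'],z),1))
E
```

```text
59.0 [621.7 156.1 341.3] [-9.0010e+01  3.0000e-02 -1.7997e+02] [ 0.5  0.1 -0.4] 85.6
vial wrist 0.88 [408.1 193.2] [579.3 -59.2  13. ]
vial top 0.48 [318.  174.9] [578.2 -57.8  13. ]
vial scene 0.56 [185.5 223.7] [571.8 -63.4  13. ]
beaker wrist 0.7 [204.1 255.2] [477.8 234.8   6. ]
beaker top 0.51 [210.1 214.6] [473.1 245.2   6. ]
beaker scene 0.78 [276.3 167.8] [479.3 232.3   6. ]
pot wrist 0.57 [197.  209.7] [552.5 240.9   6. ]
pot top 0.67 [213.  187.4] [549.8 236.7   6. ]
pot scene 0.91 [286.8 185.7] [550.4 232.5   6. ]
```

View pics/w_u2.png

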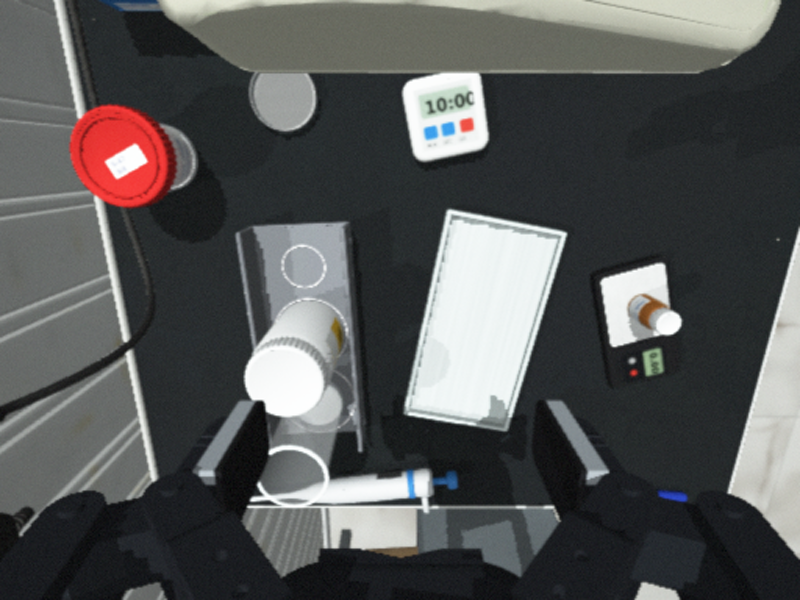

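View pics/s_u.png

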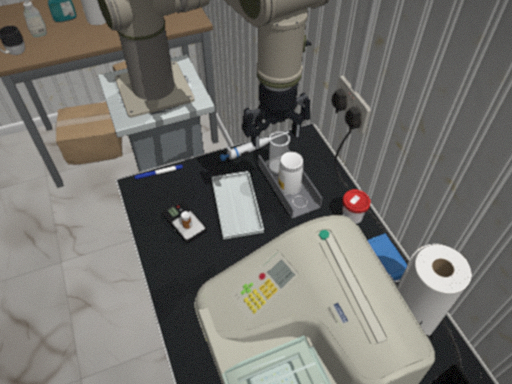

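Pot, beaker and vial are upright and in place, and the arm is clear of everything. Handing in.

```bash
python3 - <<'E'
from h import *
print(r.hand_in())
E
```

```text
the job is handed in; nothing more can be done
None
```

I finished the job and handed it in after about 59 s on the robot's clock, against the 118 s limit. I moved the beaker and then the pot into the small tray. I then stood the vial on the balance and put the pot and the beaker back in the lane. Hand-in reports no verdict, so the points below are my own last checks.

- **Vial:** upright and released. The wrist view put it at about (579, -59) mm and the top view at (578, -58), against my measured plate centre of about (577, -59). The scene camera read (572, -63), about 7 mm off, still inside the 15 mm tolerance.
- **Pot:** back on the middle ring at the point where it was first gripped. The three cameras read x 550–552 and y 232–241 mm, against a start of about (548.5, 239), so it is within about 7 mm.
- **Beaker:** back on the front ring at the point where it was first gripped. The wrist and scene views read (478, 235) and (479, 232), against a start of about (478.5, 236). The top view read (473, 245), about 10 mm off. That detection had only 0.51 confidence, and the same camera was similarly off for the beaker before anything was moved.
- **Lane alignment:** just before I released the beaker, the wrist picture nearly matched the one from its first grasp; the pot lid had shifted by only about 5 pixels.
- **Bystanders:** nothing I moved went near the pipette or the red-lidded cup, and both look unmoved in the last pictures. I did not measure their positions.

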